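# Put the socket away and hold the toolbox lid for fitting its stay

## Robot

A 6-joint arm with a two-finger parallel gripper is mounted at the origin on a cart in front of the work surface, level with it; the furniture and walls round the work are solid. World frame = base frame: x ahead of the robot, y to its left, z up, the work surface at z = 0. Lengths are in m, angles in degrees, forces in N, time in s.
With the tool pointing down it reaches from about 0.3 to 0.825 m from the base axis. Payload 5.4 kg.
Tool frame: the origin (TCP) lies midway between the tips of the shut fingers; the grasp point (between the pads) lies env.grip_point_offset behind it (env.grip_point_offset is the distance from the TCP to the grasp point, in m); z points along the fingers, y is the line along which they close (so a half turn about z gives the same grasp; the last joint's range is limited). The gripper opens to 92 mm and grips with 3 to 60 N. Pads are 20 mm wide; open, the fingers measure 128 mm over their backs; the gripper's body (75 mm by 189 mm) begins 69 mm behind the grasp point.
Start: joints at [58.551, 9.076, 91.501, -0, 79.423, -12.038], TCP at [0.191, 0.542, 0.215] pointing down, gripper open.
Joint ranges: [-166.64, 166.64], [-54.1, 131.32], [10.49, 154.53], [-73.88, 253.88], [9.74, 151.15], [-171.62, 171.62]. Speed limits (degrees/s): [147.25, 147.25, 180, 180, 180, 180].

## Interface

Orientations are given as [roll, pitch, yaw] about the fixed x, y, z axes, in that order (R = Rz(yaw) Ry(pitch) Rx(roll)).
In Python, from rig import env gives the robot as it stands.
- The arm moves only by the tool send_rows, never from a script. Its argument "deltas" is a list of rows, each a list of 3 entries, a list of its own where there are three numbers: the shift along the tool's x, y, z as a fraction of full scale, then the turn, a rotation vector about the tool's x, y, z as a fraction of full scale, then the gripper command: -1 is shut, 1 is fully open, values between are in proportion. In form: [[[x, y, z], [ax, ay, az], jaw], ...]. A call has 1 to 12 rows; each row shifts and turns the commanded pose from where the row before left it, along the tool's axes as they then stand; what a row does not reach is not made up. Full scale, the value 1, is 500 mm for a shift and 1.5 rad for a turn. A row lasts 1/10 s, in which the tool goes at most 50 mm and 8.59 degrees, less where a joint would pass 70% of its speed; a pose out of reach is approached as far as the arm can. A call with a number of a shift or a turn outside -1 to 1 is refused whole. A call with a gripper value outside its range is refused whole. The fingers move at their own pace and stop on an object; "force" is the grip in N (left out, the last holds). Time passes only in rows, so rows that do not move let the fingers close. It gives the time, the measured TCP pose, the force, the opening and the grip force at its end, in the units of the state.
- env.observe(): the state, without advancing time (a new reading comes with each control period).
- env.get_image(name): name is "scene" or "top" or "wrist"; returns a dict with "frame" (384x512x3 uint8, blue, green, red), "fovy" (degrees; the focal length in pixels is half the picture's height over the tangent of half this angle, whatever the lens; pixels are square), "cx", "cy" (the principal point, pixels), "xyz" and "orientation" of the camera in the world. Camera axes: x right, y up, looking along -z (the intrinsics and any distortion apply to the point x, -y, -z); pixel columns grow to the right and rows downward; lengths in m; the calibration is good to about 2 mm. The wrist camera is an equidistant fisheye: a pixel r from the principal point sees the ray r / f radians off the axis. A picture is of the moment at which its call begins. There is no depth.
- env.job_done(): hands the job in; it is judged then, once.
The state is a dict: "clock": time; "qpos": joint angles; "qvel": joint speeds; "tau": joint torques, N m; "ee_pos": TCP position; "ee_rot": TCP orientation; "wrist_force": force on the tool from outside, world axes, zero at the start; "ft_torque": the same for the moment, N m; "finger_gap": finger opening in m; "gripper_force": force on a finger pad.
Only numpy, scipy, OpenCV 4.12 (cv2) and the standard library are available. Lean on these libraries where they do the work, as an engineer would, in place of code of your own. Each camera call takes 0.05 s, during which the arm holds its last target. There are 200 camera calls.

## Task

The red toolbox stands open with its lid leaning back. Put the blue-banded socket from the bench back upright in its own well in the box's foam insert (the one marked blue), fully home, and leave the bigger yellow-banded socket, the lid stay and the screwdriver lying where they are. Then take the lid by its free edge, bring it forward gently without letting it drop, and hold it open at 60 degrees from closed so that I can screw the new lid stay on; finish while still holding it there.

Things in the scene. Friction and masses are not known exactly. Their poses are not given: they have to be found in the camera images.
- steel_box: Red steel toolbox, fixed, yaw up to 15 deg. Origin: centre of underside, on the bench; x from front to hinged back (away from robot), y left, z up. Body 130 (x) by 240 mm (y); walls 1.5 mm thick, top edge 86 mm above the bench. A 52 mm high divider at y = -30 mm: left of it a black foam insert, right of it a tape roll and a bolt.
- steel_box_lid (a joint): Lid angle in rad: 0 closed, grows as it opens; 60 degrees is 1.047. At the start it leans back on its stop at about 1.745 (100 degrees) and stays there by its own weight; forward of upright it falls shut unless held. Almost no friction; lid about 0.3 kg.
- lid_hinge (a point): Middle of the lid's hinge line, which runs along the box's y: in the box frame at x = +69 mm, 99.5 mm above the bench. The carrying handle stands on the lid's outer face, halfway between hinge and free edge, and is hard to get at once the lid leans back.
- lid_edge (a point): Middle of the lid's free edge, mid-thickness; moves with the lid. Lid: shallow pan 245 mm wide, lip turned in 13 mm all round, so the edge is 13 mm thick to grip. Point lies 136.5 mm from the hinge line (5.5 mm below it when closed). Axes turn with the lid: x from edge to hinge, z out of the outer face, y along the edge.
- insert: Black foam insert in the box, fixed to it, top 55 mm above the bench; origin under its centre, axes as the box. Front row (x = -28 mm): two empty wells, blue floor and tab at y = +28, wider yellow one at y = -42 mm. Back row (x = +36): three smaller sockets, tops 83 mm above the bench. The open lid stands close behind: lower in with the gripper's narrow side to it, fingers closing along y.
- insert_hole0 (a point): Centre of the mouth of the blue well, at the insert's top face, 55 mm above the bench; axes as the box. Well 36 mm wide, 20 mm deep, mouth chamfered 3 mm; a socket fully home has its underside 20 mm below this point and sticks out 30 mm. Its floor is blue and a blue tab lies just behind it (towards the lid).
- socket_blue: Socket to put away: chromed deep socket with a blue band near the top, standing upright on the bench, 30 mm across, 50 mm tall, the lowest 13 mm (drive end) necked to 26 mm with a sloped shoulder; rigid, about 0.12 kg. Origin: centre of its underside, z up. It and the yellow-banded one may swap places.
- socket_yellow: Bigger socket with a yellow band, 38 mm across, 50 mm tall, standing on the bench; stays there. Origin: centre of its underside.
- lid_stay: Folding steel lid stay, about 120 mm long, 6 mm thick, lying flat on the bench right of the box; leave alone. Origin: its middle, on the bench.
- screwdriver: Short red-handled screwdriver, 168 mm long, 26 mm high, lying along y on the bench in front of the box; leave alone. Origin: its middle, on the bench.
- lid_hasp (a point): Tip of the hasp tongue, 16 mm wide, that hangs from the middle of the lid's free edge to 24 mm below the outer face; moves with the lid. Grip the edge clear of it, 25 to 100 mm to either side of the middle, one finger inside the pan and one on the outer face, pointing from the edge to the hinge.
Mind the look-alikes: they are no part of the job. Leave any orange look-alike of the socket_blue alone.

How it is judged (in metres and radians):
On the way:
1. the blue-banded socket stands fully home in its own well, released, with the lid still leaning back (horizontal distance between socket_blue and insert_hole0 below 0.005 m and z of socket_blue in the frame of insert_hole0 below -0.017 m and angle between socket_blue's own z axis and vertical below 0.1 rad and contact force between the fingers and socket_blue below 0.1 N and value of joint steel_box_lid above 1.5 rad), for 0.2 s.
At the end, for the whole second after the job is handed in: The fingers hold the lid still at 60 degrees from closed, within 6 degrees, nothing else propping it; the blue-banded socket stands untouched in its own well, at least 17 mm deep, within 5 mm of its centre and 0.1 rad of upright; the three bystanders lie within 30 mm of their starts (value of joint steel_box_lid between 0.942 and 1.152 rad and velocity of joint steel_box_lid between -0.1 and 0.1 rad/s and contact force between the fingers and steel_box above 0.4 N and contact force between each of socket_yellow, screwdriver, lid_stay and steel_box below 0.1 N and horizontal distance between socket_blue and insert_hole0 below 0.005 m and z of socket_blue in the frame of insert_hole0 below -0.017 m and angle between socket_blue's own z axis and vertical below 0.1 rad and contact force between the fingers and socket_blue below 0.1 N and distance of each of socket_yellow, lid_stay, screwdriver from where it was at the start of the episode below 0.03 m); the arm keeps its last pose, push and grip.
It fails at once if the lid drops towards shut (below 37 degrees) (value of joint steel_box_lid below 0.65 rad).
It fails at once if the lid is thrown forward (faster than 2.5 rad/s) (velocity of joint steel_box_lid below -2.5 rad/s).
It fails at once if a bystander is disturbed (moved over 30 mm) (distance of any of socket_yellow, lid_stay, screwdriver from where it was at the start of the episode above 0.03 m).
It also fails if it takes over 56 s, if anything falls off the work surface, if the arm or the gripper's body presses on something with over 40 N, if the wrist force passes 120 N, or if a joint passes its speed limit or range.

## Working session

There is one attempt and no reset: what is moved stays moved. The work goes in short steps, Python scripts to look and compute and a tool call to move; the robot and the scene stay as the last step left them, time stands still between calls to the robot, and variables do not carry over. Pictures are saved under pics/ and viewed, at most 10 in all, crops included, and the job is handed in when it is done.

Besides the shell and the picture viewer there is one more tool, called after "Call:" as name(argument=value, ...) on one line, values as JSON. send_rows: Moves the arm, as the interface text tells. Its arguments: {"type":"object","properties":{"deltas":{"type":"array","items":{"type":"array"}},"force":{"type":"number"}},"required":["deltas"]}

```bash
mkdir -p pics; ls; cat > h.py <<'E'
import numpy as np, cv2
from scipy.spatial.transform import Rotation as R
from rig import env
def rot(o): 
    o=np.asarray(o,float)
    return o if o.shape==(3,3) else R.from_euler('xyz',o,degrees=True).as_matrix()
def snap(n,fn):
    im=env.get_image(n); cv2.imwrite('pics/'+fn,im['frame'])
    np.save('pics/'+fn+'.npy',{k:v for k,v in im.items()},allow_pickle=True); return im
def load(fn): return np.load('pics/'+fn+'.npy',allow_pickle=True).item()
def ray(im,u,v,fish=False):
    f=192/np.tan(np.radians(im['fovy'])/2); x=(u-im['cx']); y=(v-im['cy'])
    if fish:
        r=np.hypot(x,y); t=r/f; s=np.sin(t)/max(r,1e-9); d=np.array([x*s,-y*s,-np.cos(t)])
    else: d=np.array([x/f,-y/f,-1])
    d=rot(im['orientation'])@d; return np.array(im['xyz']),d/np.linalg.norm(d)
def atz(im,u,v,z,fish=False):
    o,d=ray(im,u,v,fish); return o+d*(z-o[2])/d[2]
def tri(rs):
    A=np.zeros((3,3));b=np.zeros(3)
    for o,d in rs: P=np.eye(3)-np.outer(d,d);A+=P;b+=P@o
    p=np.linalg.solve(A,b); return p,[np.linalg.norm((np.eye(3)-np.outer(d,d))@(p-o)) for o,d in rs]
def proj(im,p,fish=False):
    f=192/np.tan(np.radians(im['fovy'])/2); q=rot(im['orientation']).T@(np.asarray(p)-im['xyz'])
    x,y,z=q[0],-q[1],-q[2]
    if fish:
        r=np.hypot(x,y); t=np.arctan2(r,z); return im['cx']+f*t*x/r, im['cy']+f*t*y/r
    return im['cx']+f*x/z, im['cy']+f*y/z
E
python3 - <<'E'
from h import *
ims=[snap(n,n+'0.png') for n in ['scene','top','wrist']]
for i in ims: print({k:v for k,v in i.items() if k!='frame'})
print(env.observe(), env.grip_point_offset)
a=np.hstack([cv2.resize(i['frame'],(400,300)) for i in ims[:2]])
cv2.imwrite('pics/m.png',cv2.resize(ims[1]['frame'],(800,600),interpolation=cv2.INTER_CUBIC))
cv2.imwrite('pics/ms.png',cv2.resize(ims[0]['frame'],(800,600),interpolation=cv2.INTER_CUBIC))
E
```

```text
pics
{'fovy': 56.48999094582832, 'cx': 251.07187960544948, 'cy': 189.47489294683626, 'xyz': array([ 0.15048157, -0.7178011 ,  0.6498542 ]), 'orientation': array([ 50.85582311,   1.08746928, -33.0286983 ])}
{'fovy': 43.79462728864662, 'cx': 250.48170579423277, 'cy': 189.8471731548137, 'xyz': array([ 0.39772177, -0.11629523,  1.2099879 ]), 'orientation': array([  6.40320999,  -1.33733476, -89.02274901])}
{'fovy': 65.70646984690485, 'cx': 258.5938556779236, 'cy': 195.44950712345488, 'xyz': array([0.12424414, 0.56665289, 0.38345125]), 'orientation': array([-14.4943001 ,   0.24903324,  70.54159305])}
{'clock': 0.15, 'qpos': array([ 5.85495626e+01,  9.10446559e+00,  9.15544623e+01, -1.17226346e-03,
        7.94231818e+01, -1.20388419e+01]), 'qvel': array([ 0.02574744, -0.15094719, -0.2433261 ,  0.07694726, -0.10204095,
        0.05139598]), 'tau': array([-3.09555253e-05, -3.85915768e+01, -3.22434819e+01,  7.01590930e-02,
        3.50722508e-02, -1.10308417e-04]), 'ee_pos': array([0.19088246, 0.54188391, 0.21385397]), 'ee_rot': array([-1.79919456e+02, -1.59993056e-02,  1.60588609e+02]), 'wrist_force': array([-0.49068983, -0.48183424, -0.58536764]), 'ft_torque': array([0.03313037, 0.04535385, 0.061811  ]), 'gripper_force': 0.0, 'finger_gap': 0.09190194040568637} 0.0187
```

View pics/m.png

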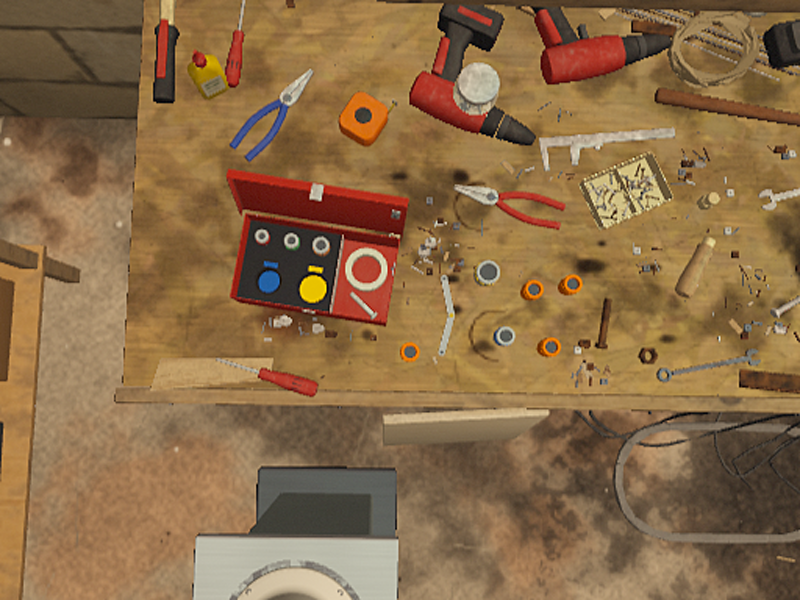

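View pics/ms.png

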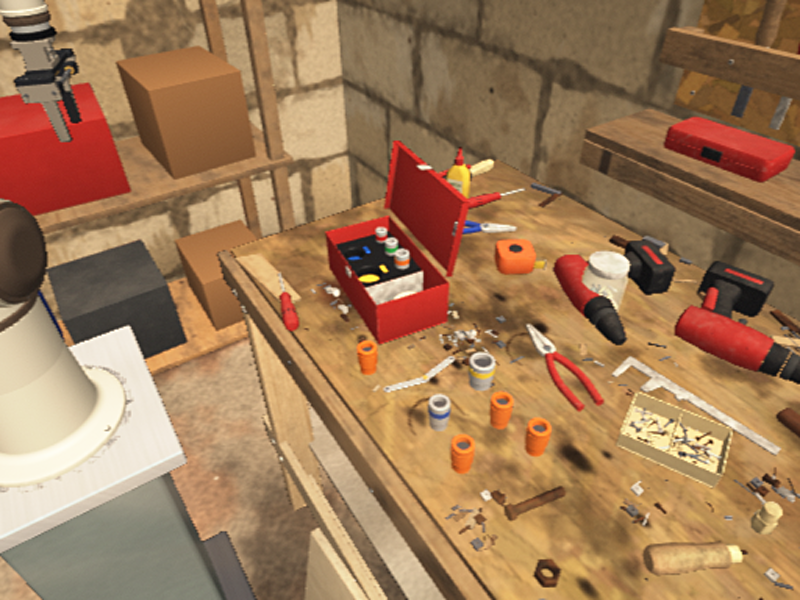

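The top view is 800x600 (1.5625x native). The sockets are:
- chromed at (504,337), which is (439,412) in scene, with a blue band
- chromed and bigger at (487,271), or (482,360) in scene, with a yellow band
- orange look-alikes at (410,352), (532,290), (570,284) and (550,347)

The first fits the description. I'll confirm it in an enlarged crop.

```bash
python3 - <<'E'
from h import *
s=load('scene0.png')['frame'];t=load('top0.png')['frame']
rs=lambda i,w,h:cv2.resize(i,(w,h),interpolation=cv2.INTER_CUBIC)
A=rs(s[225:285,250:330],400,300)   # x5 
B=rs(t[160:235,290:390],400,300)   # x4
C=rs(t[100:220,140:270],650,600)
cv2.imwrite('pics/c1.png',np.vstack([np.hstack([A,B]),np.zeros((300,800,3),np.uint8)])[:300])
cv2.imwrite('pics/c2.png',C)
E
```

```text
(no output)
```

View pics/c1.png

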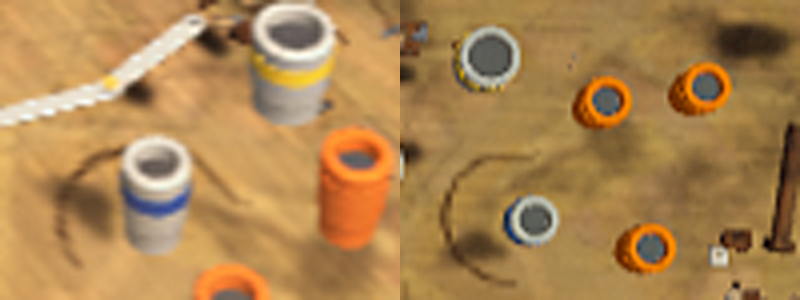

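View pics/c2.png

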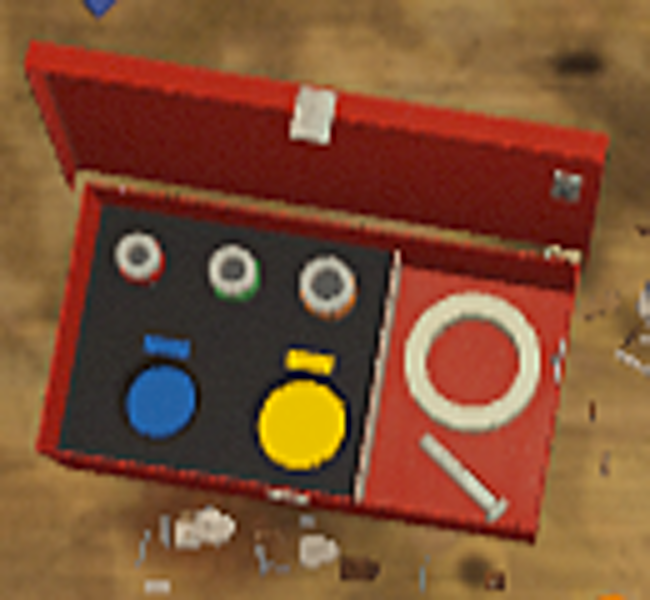

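Confirmed: the chromed socket with the blue band has its rim centre at about (280.8,256.6) native in scene and (323.4,214.1) native in top. The box's blue well floor is at native (171.6,179.6) in top, and the box's top corners are visible.

```bash
python3 - <<'E'
from h import *
s=load('scene0.png');t=load('top0.png')
p,e=tri([ray(s,280.8,256.6),ray(t,323.4,214.1)]);print('sock',p,e, atz(t,323.4,214.1,.05))
C={'FL':(148.3,190),'FR':(247.1,207.9),'BR':(255.5,152.3),'BL':(157.1,136.5)}
P={k:atz(t,*v,.086) for k,v in C.items()}
for k in P: print(k,P[k],proj(s,P[k])[0]*1.5625,proj(s,P[k])[1]*1.5625)
print(tri([ray(s,376/1.5625,313/1.5625),ray(t,*C['FR'])]))
B={'FL':(-65,120),'FR':(-65,-120),'BR':(65,-120),'BL':(65,120)}
a=np.array([B[k] for k in P])/1000;b=np.array([P[k][:2] for k in P])
ca,cb=a.mean(0),b.mean(0);H=(a-ca).T@(b-cb);yaw=np.arctan2(H[0,1]-H[1,0],H[0,0]+H[1,1])
Rz=np.array([[np.cos(yaw),-np.sin(yaw)],[np.sin(yaw),np.cos(yaw)]])
o=cb-Rz@ca;print('box',o,np.degrees(yaw),(b-(a@Rz.T+o)).round(4).tolist())
for z in(.035,.055):print('well floor',atz(t,171.6,179.6,z))
ins=None
# well vs box frame
w=atz(t,171.6,179.6,.035)[:2];print('well in box',Rz.T@(w-o))
E
```

```text
sock [ 0.47231678 -0.32038092  0.04733058] [np.float64(0.0002475499022596925), np.float64(0.0002475499022597569)] [ 0.47236092 -0.32003824  0.05      ]
FL [0.51922349 0.10042627 0.086     ] 324.93820825360007 231.5831892474205
FR [ 0.48133733 -0.13313486  0.086     ] 372.8141217691853 305.3261867777242
BR [ 0.61485248 -0.15083416  0.086     ] 447.5346397953176 281.5988897136792
BL [0.64807854 0.08476358 0.086     ] 387.3963549599967 214.74690922618746
(array([ 0.48402695, -0.13409273,  0.06913975]), [np.float64(0.0015949739584011976), np.float64(0.0015949739584013032)])
box [ 0.56587296 -0.02469479] -8.300712525441863 [[0.0003, -0.003], [-0.0029, 0.0009], [0.002, 0.002], [0.0006, 0.0001]]
well floor [0.55172017 0.05399492 0.035     ]
well floor [0.54909889 0.05109633 0.055     ]
well in box [-0.02536485  0.07582214]
```

Call:
send_rows(deltas=[[[0,0,0],[0,0,-0.0646],1],[[0,0,0],[0,0,-0.0646],1],[[-0.04,-0.0812,0],[0,0,0],1],[[-0.04,-0.0812,0],[0,0,0],1],[[-0.04,-0.0812,0],[0,0,0],1],[[-0.04,-0.0812,0],[0,0,0],1],[[-0.04,-0.0812,0],[0,0,0],1],[[-0.04,-0.0812,0],[0,0,0],1],[[-0.04,-0.0812,0],[0,0,0],1],[[-0.04,-0.0812,0],[0,0,0],1],[[-0.04,-0.0812,0],[0,0,0],1],[[-0.04,-0.0812,0],[0,0,0],1]], force=20)

```text
clock: 1.35
ee_pos: [0.3304, 0.11, 0.2146]
ee_rot: [180.0, 0.0, 171.7]
wrist_force: [0.5, 0.3, -1.0]
finger_gap: 0.0919
gripper_force: 0.0
```

Call:
send_rows(deltas=[[[-0.04,-0.0812,0],[0,0,0],0.3],[[-0.04,-0.0812,0],[0,0,0],0.3],[[-0.04,-0.0812,0],[0,0,0],0.3],[[-0.04,-0.0812,0],[0,0,0],0.3],[[-0.04,-0.0812,0],[0,0,0],0.3],[[-0.04,-0.0812,0],[0,0,0],0.3],[[-0.04,-0.0812,0.02],[0,0,0],0.3],[[-0.04,-0.0812,0.02],[0,0,0],0.3],[[-0.04,-0.0812,0.02],[0,0,0],0.3],[[-0.04,-0.0812,0.02],[0,0,0],0.3],[[0,0,0],[0,0,0],0.3]])

```text
clock: 2.45
ee_pos: [0.4688, -0.3225, 0.171]
ee_rot: [179.9, -0.2, 171.5]
wrist_force: [-0.3, 0.8, -0.4]
finger_gap: 0.0594
gripper_force: 0.0
```

```bash
python3 - <<'E'
from h import *
o=env.observe();print(o['clock'],o['ee_pos'],o['ee_rot'],o['qpos'],o['finger_gap'])
w=snap('wrist','w1.png');print(w['xyz'],w['orientation'],proj(w,[.472,-.320,.05],True))
cv2.imwrite('pics/w1b.png',cv2.resize(w['frame'],(800,600),interpolation=cv2.INTER_CUBIC))
E
```

```text
2.45 [ 0.46883648 -0.32245345  0.17102951] [179.89280564  -0.21940356 171.47737829] [-4.66537013e+01  1.04574715e+01  9.49818797e+01 -5.30084482e-02
  7.47994264e+01 -1.28116869e+02] 0.05939181911697341
[ 0.39947303 -0.31126701  0.34099771] [-1.42667631e+01  3.28970993e-02  8.14284678e+01] (np.float64(260.91409764576605), np.float64(194.5123022106013))
```

View pics/w1b.png

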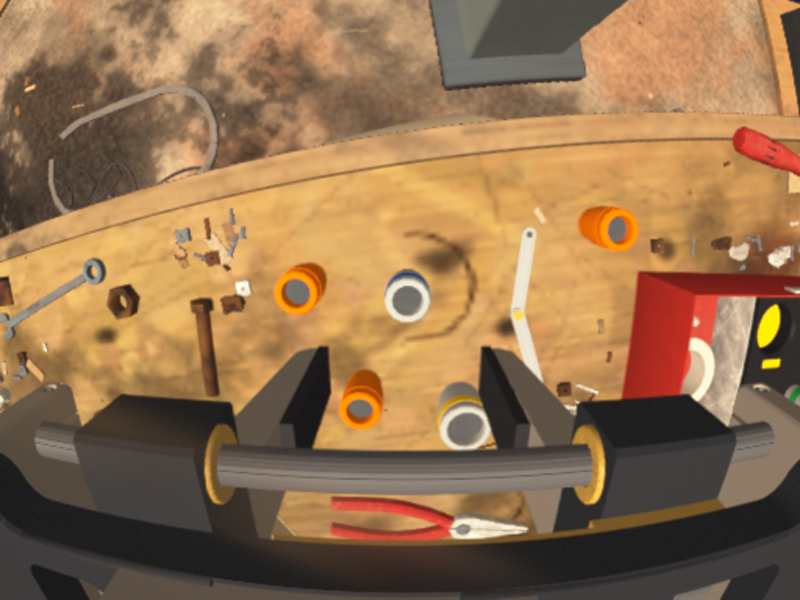

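```bash
python3 - <<'E'
from h import *
s=load('scene0.png');t=load('top0.png');w=load('w1.png')
u=407.5/1.5625-.2,298/1.5625-.2
print(atz(w,*u,.05,True),tri([ray(s,280.8,256.6),ray(t,323.4,214.1),ray(w,*u,True)]))
E
```

```text
[ 0.46785825 -0.31970305  0.05      ] (array([ 0.47109286, -0.32023063,  0.04699666]), [np.float64(0.0010405728961881777), np.float64(0.0014916937286641573), np.float64(0.0024980043624988897)])
```

The wrist view shows the blue-banded socket's rim at (407,298) of 800x600. That puts it at (0.470,-0.320), with the top at about 47 mm, so it agrees to 2 mm. I'll descend and grip.

Call:
send_rows(deltas=[[[0,0,0.05],[0,0,0],0.3],[[0,0,0.05],[0,0,0],0.3],[[0,0,0.05],[0,0,0],0.3],[[0,0,0.05],[0,0,0],0.3],[[0,0,0.05],[0,0,0],0.3],[[0,0,0.048],[0,0,0],0.3],[[0,0,0],[0,0,0],0.3],[[0,0,0],[0,0,0],-1],[[0,0,0],[0,0,0],-1],[[0,0,0],[0,0,0],-1],[[0,0,0],[0,0,0],-1],[[0,0,0],[0,0,0],-1]], force=20)

```text
clock: 3.7
ee_pos: [0.4703, -0.3197, 0.0269]
ee_rot: [-179.9, 0.1, 171.7]
wrist_force: [-0.9, 0.4, 2.9]
finger_gap: 0.0297
gripper_force: 19.9
```

Call:
send_rows(deltas=[[[0,0,-0.08],[0,0,0],-1],[[0,0,-0.08],[0,0,0],-1],[[0,0,-0.08],[0,0,0],-1],[[-0.0052,0.084,0],[0,0,0],-1],[[-0.0052,0.084,0],[0,0,0],-1],[[-0.0052,0.084,0],[0,0,0],-1],[[-0.0052,0.084,0],[0,0,0],-1],[[-0.0052,0.084,0],[0,0,0],-1],[[-0.0052,0.084,0],[0,0,0],-1],[[-0.0052,0.084,0],[0,0,0],-1],[[-0.0052,0.084,0],[0,0,0],-1],[[-0.0052,0.084,0],[0,0,0],-1]])

```text
clock: 4.9
ee_pos: [0.5471, 0.0534, 0.1454]
ee_rot: [180.0, -0.0, 171.7]
wrist_force: [0.1, -1.2, -0.1]
finger_gap: 0.0292
gripper_force: 19.9
```

Call:
send_rows(deltas=[[[0,0,0],[0,0,0],-1],[[0,0,0],[0,0,0],-1]])

```text
clock: 5.1
ee_pos: [0.547, 0.0522, 0.1452]
ee_rot: [-180.0, -0.0, 171.8]
wrist_force: [0.3, -0.3, -1.2]
finger_gap: 0.0296
gripper_force: 19.9
```

```bash
python3 - <<'E'
from h import *
o=env.observe();print(o['clock'],o['ee_pos'],o['ee_rot'],o['qpos'],o['finger_gap'])
w=snap('wrist','w2.png');print(proj(w,[.5487,.0513,.055],True))
a=cv2.resize(w['frame'][90:290,120:386],(800,600),interpolation=cv2.INTER_CUBIC)
cv2.imwrite('pics/w2b.png',a)
E
```

```text
5.1 [0.54698188 0.05215832 0.14523912] [-1.79968462e+02 -4.79301606e-02  1.71808363e+02] [-7.13862572e+00  8.97580938e+00  9.97281618e+01 -3.23520384e-02
  7.13445332e+01 -8.89366407e+01] 0.029558836530959726
(np.float64(257.5345562970261), np.float64(201.47623175759597))
```

View pics/w2b.png

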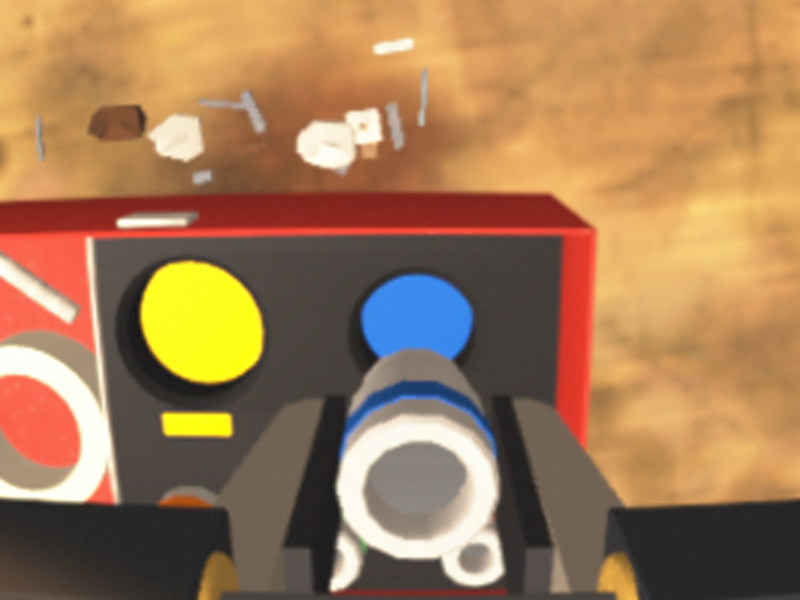

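```bash
python3 - <<'E'
from h import *
w=load('w2.png')
def circ(c,r,z):
    P=np.array([proj(w,[c[0]+r*np.cos(a),c[1]+r*np.sin(a),z],True) for a in np.linspace(0,6.28,120)])
    P=(P-[120,90]+.5)*[800/266,3]-.5; return P[:,0].min(),P[:,0].max(),P[:,1].min(),P[:,1].max()
for c in [(.5487,.0513),(.5475,.0535),(.5517,.054)]:
    for r,z in((18,35),(18,52),(21,55)): print(c,r,z,np.round(circ(c,r/1000,z/1000)))
# walls: box interior left wall top outer edge etc
P=lambda p:(np.array(proj(w,p,True))-[120,90])*[800/266,3]
c,s=np.cos(np.radians(-8.3)),np.sin(np.radians(-8.3));Rz=np.array([[c,-s],[s,c]])
for n,q in {'FLo':(-.065,.12,.086),'FLi55':(-.0635,.1185,.055)}.items(): print(n,P([*(Rz@q[:2]+[.5659,-.0247]),q[2]]))
# invert: pixel->world
inv=lambda u,v,z:atz(w,120+u/ (800/266),90+v/3,z,True)
print('FLo',inv(550,194,.086),'BLfoam',inv(562,237,.055),'divider-front',inv(90,237,.055),'dots')
E
```

```text
(0.5487, 0.0513) 18 35 [359. 471. 264. 372.]
(0.5487, 0.0513) 18 52 [356. 474. 275. 388.]
(0.5487, 0.0513) 21 55 [345. 484. 267. 401.]
(0.5475, 0.0535) 18 35 [366. 477. 260. 367.]
(0.5475, 0.0535) 18 52 [362. 480. 270. 384.]
(0.5475, 0.0535) 21 55 [352. 491. 262. 396.]
(0.5517, 0.054) 18 35 [369. 480. 272. 379.]
(0.5517, 0.054) 18 52 [366. 484. 284. 396.]
(0.5517, 0.054) 21 55 [356. 494. 276. 409.]
FLo [593.38800985 230.48326768]
FLi55 [568.45984889 219.11832154]
FLo [0.5078389  0.09309874 0.086     ] BLfoam [0.5252642  0.09918809 0.055     ] divider-front [ 0.50383339 -0.04301566  0.055     ] dots
```

```bash
python3 - <<'E'
from h import *
w=load('w2.png');inv=lambda u,v,z:atz(w,120+u/ (800/266),90+v/3,z,True)
for z in(.166,.1687,.171):print(inv(417,485,z))
print('expected rim px for TCP centre',(np.array(proj(w,[.547,.0522,.1687],True))-[120,90])*[800/266,3])
t=load('top0.png')
E
```

```text
[0.54666615 0.05293516 0.166     ]
[0.54540582 0.05312521 0.1687    ]
[0.54433219 0.05328711 0.171     ]
expected rim px for TCP centre [413.19317832 493.48252959]
```

Call:
send_rows(deltas=[[[-0.0056,-0.001,0.038],[0,0,0],-1],[[0,0,0.038],[0,0,0],-1],[[0,0,0.038],[0,0,0],-1],[[0,0,0.01],[0,0,0],-1],[[0,0,0.01],[0,0,0],-1],[[0,0,0.01],[0,0,0],-1],[[0,0,0],[0,0,0],-1]], force=15)

```text
clock: 5.85
ee_pos: [0.5501, 0.0504, 0.0736]
ee_rot: [-180.0, -0.0, 171.7]
wrist_force: [-0.9, 0.7, -2.0]
finger_gap: 0.0294
gripper_force: 14.9
```

Call:
send_rows(deltas=[[[0,0,0.006],[0,0,0],-1],[[0,0,0.006],[0,0,0],-1],[[0,0,0.006],[0,0,0],-1],[[0,0,0.004],[0,0,0],-1],[[0,0,0],[0,0,0],-1]])

```text
clock: 6.35
ee_pos: [0.5497, 0.0509, 0.0622]
ee_rot: [-180.0, -0.0, 171.7]
wrist_force: [0.1, 0.2, -1.5]
finger_gap: 0.0298
gripper_force: 14.9
```

Call:
send_rows(deltas=[[[0,0,0.002],[0,0,0],-1],[[0,0,0],[0,0,0],0.0],[[0,0,0],[0,0,0],0.0],[[0,0,0],[0,0,0],0.0],[[0,0,0],[0,0,0],0.0],[[0,0,-0.04],[0,0,0],0.0],[[0,0,-0.06],[0,0,0],0.0],[[0,0,-0.08],[0,0,0],0.0],[[0,0,-0.08],[0,0,0],0.0],[[0,0,0],[0,0,0],0.0]])

```text
clock: 7.35
ee_pos: [0.554, 0.0504, 0.1985]
ee_rot: [180.0, 0.7, 171.7]
wrist_force: [0.4, -0.2, 0.3]
finger_gap: 0.0461
gripper_force: 0.0
```

```bash
python3 - <<'E'
from h import *
o=env.observe();print(o['clock'],o['ee_pos'],o['ee_rot'],o['finger_gap'])
w=snap('wrist','w3.png');t=snap('top','top3.png');s=snap('scene','scene3.png')
rs=lambda i,W,H:cv2.resize(i,(W,H),interpolation=cv2.INTER_CUBIC)
a=np.hstack([rs(w['frame'][110:310,160:360],400,400),rs(s['frame'][80:230,190:340],400,400)])
cv2.imwrite('pics/w3b.png',a)
E
```

```text
7.35 [0.55400138 0.05035596 0.19852474] [179.98925532   0.69816799 171.70262723] 0.04610416455688691
```

View pics/w3b.png

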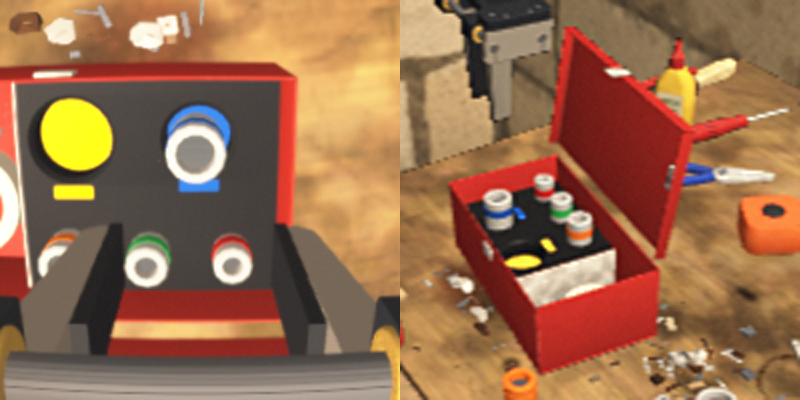

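```bash
cat >> h.py <<'E'
YAW=np.radians(-8.3);BO=np.array([.5669,-.0250,0]);RB=R.from_rotvec([0,0,YAW]).as_matrix()
def edge(th,yb):
    a=np.radians(th)-np.arctan2(5.5,136.5); return BO+RB@np.array([.069-.1365*np.cos(a),yb,.0995+.1365*np.sin(a)])
def tcp(th,yb,depth):  # pose gripping the edge, tips 'depth' past it
    t=np.radians(th); d=RB@np.array([np.cos(t),0,-np.sin(t)]); x=RB@np.array([0,1,0]); 
    return edge(th,yb)+depth*d, np.column_stack([x,np.cross(d,x),d])
E
python3 - <<'E'
from h import *
w=load('w3.png');s=load('scene3.png');t=load('top3.png');t0=load('top0.png');s0=load('scene0.png')
print('rim',tri([ray(w,257.3,186.3,True),ray(s,226.7,153.7)]),atz(w,257.3,186.3,.085,True))
C=lambda u,v:(140+u/5,100+v/5)
print('hasp/edge mid',tri([ray(t0,*C(317,103)),ray(s0,618/1.5625*0+271.7,106.5)]))
for n,u,yb in(('L',(32,58),.1225),('R',(606,148),-.1225)):
    print(n,atz(t0,*C(*u),.235),[edge(th,yb).round(4).tolist() for th in(97,100,103)])
for th in (100,90,80,70,60):
    p,M=tcp(th,.045,.024);print(th,p.round(4),R.from_matrix(M).as_euler('xyz',degrees=True).round(1))
E
```

```text
rim (array([0.55086609, 0.04957073, 0.08185885]), [np.float64(0.0018135584743644067), np.float64(0.0018135584743642172)]) [0.54835831 0.05028553 0.085     ]
hasp/edge mid (array([ 0.64906763, -0.036004  ,  0.23652338]), [np.float64(0.0014745731430410621), np.float64(0.0014745731430410157)])
L [0.66719277 0.08233404 0.235     ] [[0.6639, 0.0846, 0.2355], [0.6709, 0.0836, 0.2348], [0.6779, 0.0826, 0.2336]]
R [ 0.63437151 -0.15738081  0.235     ] [[0.6285, -0.1578, 0.2355], [0.6356, -0.1588, 0.2348], [0.6426, -0.1598, 0.2336]]
100 [0.6556 0.0075 0.2111] [-170.     0.    81.7]
90 [0.6362 0.0104 0.2119] [180.    0.   81.7]
80 [0.617  0.0132 0.2092] [170.    0.   81.7]
70 [0.5985 0.0159 0.2032] [160.    0.   81.7]
60 [0.5814 0.0184 0.1941] [150.    0.   81.7]
```

The socket rim triangulates to z of about 0.082-0.085 (0.085 expected), so it is fully home. The lid edge agrees with the model at 100°. Next I rise and turn the tool for the lid.

Call:
send_rows(deltas=[[[0,0,-0.09],[0,0,0],0.0],[[0,0,-0.09],[0,0,0],0.0],[[0,0,-0.09],[0,0,0],0.0],[[0,0,0],[0,0,0.0952],0.3],[[0,0,0],[0,0,0.0952],0.3],[[0,0,0],[0,0,0.0952],0.3],[[0,0,0],[0,0,0.0952],0.3],[[0,0,0],[0,0,0.0952],0.3],[[0,0,0],[0,0,0.0952],0.3],[[0,0,0],[0,0,0.0952],0.3],[[0,0,0],[0,0,0.0952],0.3],[[0,0,0],[0,0,0.0952],0.3]])

```text
clock: 8.7
ee_pos: [0.5493, 0.0509, 0.3239]
ee_rot: [-179.7, -0.1, 97.7]
wrist_force: [-0.0, -0.8, 1.3]
finger_gap: 0.0594
gripper_force: 0.0
```

Call:
send_rows(deltas=[[[0,0,0],[0,0,0.0952],0.3],[[0,0,0],[0,0,0.0952],0.3],[[0,0,0],[0,0,0],0.3],[[0,0,0],[0.0582,0,0],0.3],[[0,0,0],[0.0582,0,0],0.3],[[0,0,0],[0,0,0],0.3],[[0,0,0],[0,0,0],0.3]])

```text
clock: 9.4
ee_pos: [0.55, 0.0507, 0.3251]
ee_rot: [-169.9, -0.0, 81.8]
wrist_force: [0.5, 0.0, 0.5]
finger_gap: 0.0601
gripper_force: 0.0
```

```bash
python3 - <<'E'
from h import *
o=env.observe();print(o['clock'],o['ee_pos'],o['ee_rot'],o['qpos'],o['finger_gap'])
Rt=R.from_euler('xyz',o['ee_rot'],degrees=True).as_matrix()
for dep in(-.05,.024):
    p,M=tcp(100,.045,dep);p[:2]-=[.001,0];print(dep,Rt.T@(p-o['ee_pos']),R.from_matrix(Rt.T@M).as_rotvec(degrees=True))
E
```

```text
9.4 [0.54998343 0.05074648 0.32513897] [-1.69926751e+02 -1.63571033e-02  8.18008155e+01] [ -7.36313822  11.22752494  77.2671228    0.16569983 101.57727255
   0.85355426] 0.06013841965014941
-0.05 [-0.02788293  0.12789189  0.01904342] [-0.07326316  0.00146312  0.1021234 ]
0.024 [-0.02788112  0.12798651  0.09304336] [-0.07326316  0.00146312  0.1021234 ]
```

Call:
send_rows(deltas=[[[-0.014,0.064,0.009],[0,0,0],0.3],[[-0.014,0.064,0.009],[0,0,0],0.3],[[-0.014,0.064,0.01],[0,0,0],0.3],[[-0.014,0.064,0.01],[0,0,0],0.3],[[0,0,0],[0,0,0],0.3],[[0,0,0],[0,0,0],0.3]])

```text
clock: 10.0
ee_pos: [0.6669, 0.0055, 0.2853]
ee_rot: [-170.0, -0.0, 81.7]
wrist_force: [0.1, -0.1, 0.8]
finger_gap: 0.0598
gripper_force: 0.0
```

```bash
python3 - <<'E'
from h import *
o=env.observe();print(o['clock'],o['ee_pos'],o['ee_rot'],o['qpos'])
w=snap('wrist','w4.png');s=snap('scene','scene4.png')
rs=lambda i,W,H:cv2.resize(i,(W,H),interpolation=cv2.INTER_CUBIC)
cv2.imwrite('pics/w4b.png',np.hstack([rs(w['frame'][100:384,110:410],400,379),rs(s['frame'][20:210,180:380],400,379)]))
E
```

```text
10.0 [0.66690895 0.00552722 0.28527427] [-1.69951645e+02 -1.91854419e-02  8.17410146e+01] [ -9.76252504  29.86682589  58.18681554  -0.24885301 101.99170312
  -1.53553677]
```

View pics/w4b.png

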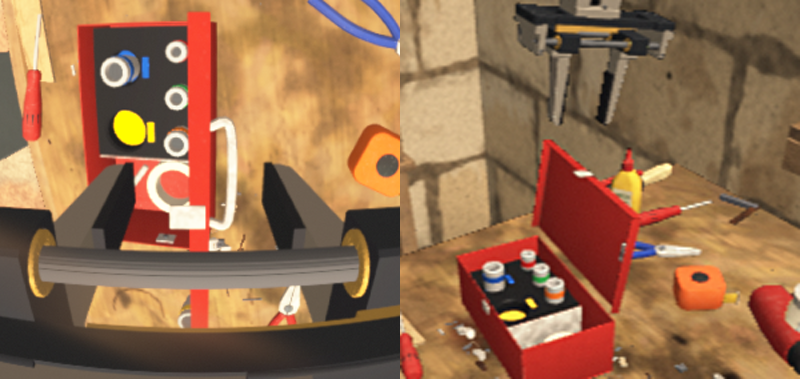

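The lid edge (x 188-212 in the left half) lies centred between the fingers (135 and 263). The hasp at (187,217) is clear, and the socket is standing in the blue well. I'll descend and grip.

Call:
send_rows(deltas=[[[0,0,0.05],[0,0,0],0.3],[[0,0,0.05],[0,0,0],0.3],[[0,0,0.046],[0,0,0],0.3],[[0,0,0],[0,0,0],0.3],[[0,0,0],[0,0,0],-1],[[0,0,0],[0,0,0],-1],[[0,0,0],[0,0,0],-1],[[0,0,0],[0,0,0],-1],[[0,0,0],[0,0,0],-1],[[0,0,0],[0,0,0],-1],[[0,0,0],[0,0,0],-1]], force=25)

```text
clock: 11.2
ee_pos: [0.6552, 0.0071, 0.2139]
ee_rot: [-170.0, -0.0, 81.7]
wrist_force: [0.0, -0.2, 0.5]
finger_gap: 0.0117
gripper_force: 25.0
```

```bash
python3 - <<'E'
from h import *
o=env.observe();print(o['clock'],o['ee_pos'],o['ee_rot'],o['qpos'],o['wrist_force'])
p0=o['ee_pos'];M0=R.from_euler('xyz',o['ee_rot'],degrees=True).as_matrix()
# rotate about hinge line
h=BO+RB@[.069,0,.0995];ax=RB@[0,1,0];n=20;st=-40/n
Rs=R.from_rotvec(ax*np.radians(st)).as_matrix()
p,M=p0,M0
for i in range(n):
    p2=h+Rs@(p-h);M2=Rs@M
    if i in(0,10,19):print(M.T@(p2-p)/.5,R.from_matrix(M.T@M2).as_rotvec()/1.5)
    p,M=p2,M2
print(p,R.from_matrix(M).as_euler('xyz',degrees=True), M0.T@(p0-h))
E
```

```text
11.2 [0.65522125 0.00713004 0.21387838] [-1.70040023e+02 -1.43227380e-03  8.16968673e+01] [-9.7919614  29.36861509 66.77822916 -0.25663694 93.80983558 -1.48370011] [ 0.01170172 -0.21549953  0.4943588 ]
[-4.16901146e-07 -8.02167449e-03  5.75157827e-04] [-2.32710567e-02  1.15257893e-06 -7.93029595e-07]
[-4.16901146e-07 -8.02167449e-03  5.75157827e-04] [-2.32710567e-02  1.15257893e-06 -7.93029595e-07]
[-4.16901146e-07 -8.02167449e-03  5.75157827e-04] [-2.32710567e-02  1.15257893e-06 -7.93029595e-07]
[0.57928528 0.0182079  0.19596238] [ 1.49959977e+02 -3.11085264e-03  8.16985209e+01] [ 0.04454684 -0.00623448 -0.11503263]
```

Call:
send_rows(deltas=[[[0,-0.004,0.0003],[-0.0116,0,0],-1],[[0,-0.004,0.0003],[-0.0116,0,0],-1],[[0,-0.008,0.0006],[-0.0233,0,0],-1],[[0,-0.008,0.0006],[-0.0233,0,0],-1],[[0,-0.008,0.0006],[-0.0233,0,0],-1],[[0,-0.008,0.0006],[-0.0233,0,0],-1]])

```text
clock: 11.8
ee_pos: [0.6351, 0.01, 0.2147]
ee_rot: [179.8, 0.0, 81.7]
wrist_force: [2.8, -0.9, -0.4]
finger_gap: 0.0125
gripper_force: 25.0
```

Forces are low, so I continue: 15 more steps of 2°.

Call:
send_rows(deltas=[[[0,-0.008,0.0006],[-0.0233,0,0],-1],[[0,-0.008,0.0006],[-0.0233,0,0],-1],[[0,-0.008,0.0006],[-0.0233,0,0],-1],[[0,-0.008,0.0006],[-0.0233,0,0],-1],[[0,-0.008,0.0006],[-0.0233,0,0],-1],[[0,-0.008,0.0006],[-0.0233,0,0],-1],[[0,-0.008,0.0006],[-0.0233,0,0],-1],[[0,-0.008,0.0006],[-0.0233,0,0],-1]])

```text
clock: 12.6
ee_pos: [0.604, 0.0144, 0.2087]
ee_rot: [163.8, 0.0, 81.7]
wrist_force: [0.2, -0.6, 0.9]
finger_gap: 0.0122
gripper_force: 25.0
```

Call:
send_rows(deltas=[[[0,-0.008,0.0006],[-0.0233,0,0],-1],[[0,-0.008,0.0006],[-0.0233,0,0],-1],[[0,-0.008,0.0006],[-0.0233,0,0],-1],[[0,-0.008,0.0006],[-0.0233,0,0],-1],[[0,-0.008,0.0006],[-0.0233,0,0],-1],[[0,-0.004,0.0003],[-0.0116,0,0],-1],[[0,-0.004,0.0003],[-0.0116,0,0],-1],[[0,0,0],[0,0,0],-1],[[0,0,0],[0,0,0],-1],[[0,0,0],[0,0,0],-1]])

```text
clock: 13.6
ee_pos: [0.583, 0.0174, 0.1989]
ee_rot: [151.9, 0.0, 81.7]
wrist_force: [-4.1, -1.6, 6.4]
finger_gap: 0.012
gripper_force: 25.0
```

```bash
python3 - <<'E'
from h import *
o=env.observe();print(o['clock'],o['ee_pos'],o['ee_rot'],o['qvel'],o['wrist_force'],o['finger_gap'])
w=snap('wrist','w5.png');s=snap('scene','scene5.png')
rs=lambda i,W,H:cv2.resize(i,(W,H),interpolation=cv2.INTER_CUBIC)
cv2.imwrite('pics/w5b.png',np.hstack([rs(w['frame'][60:384,110:410],400,432),rs(s['frame'][60:220,180:328],400,432)]))
for y in(.1225,-.1225):
  for th in(55,60,65):
    u=proj(s,edge(th,y));print(y,th,(u[0]-180)*2.7+400,(u[1]-60)*2.7)
E
```

```text
13.6 [0.58295163 0.0174246  0.19892343] [1.51863704e+02 3.09596830e-02 8.16875133e+01] [-0.07266618  0.21543827 -0.24254229 -0.03703362  0.0745512   0.06373318] [-4.07212118 -1.60730856  6.44531485] 0.012014052775670232
0.1225 55 510.06090837044405 122.42440645545975
0.1225 60 518.513954968401 114.33761259278437
0.1225 65 527.545402896738 106.92564179614844
-0.1225 55 614.0044623982037 238.60026449344812
-0.1225 60 624.4206859517708 228.96000292746666
-0.1225 65 635.448266721457 220.03288618194424
```

View pics/w5b.png

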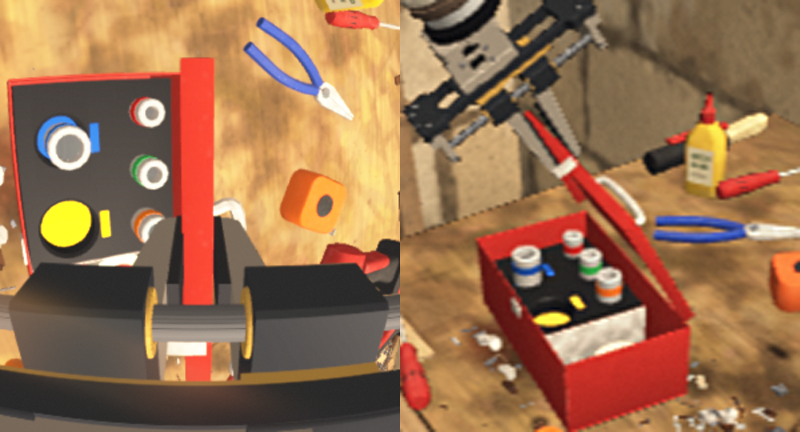

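Call:
send_rows(deltas=[[[0,-0.002,-0.002],[-0.01,0,0],-1],[[0,0,0],[0,0,0],-1],[[0,0,0],[0,0,0],-1],[[0,0,0],[0,0,0],-1],[[0,0,0],[0,0,0],-1],[[0,0,0],[0,0,0],-1]])

```text
clock: 14.3
ee_pos: [0.5812, 0.0177, 0.1979]
ee_rot: [151.1, 0.0, 81.7]
wrist_force: [0.6, -4.2, -0.1]
finger_gap: 0.0121
gripper_force: 25.0
```

```bash
python3 - <<'E'
from h import *
o=env.observe();print(o['clock'],o['ee_pos'],o['ee_rot'],o['qvel'],o['wrist_force'],o['finger_gap'])
r=RB.T@(o['ee_pos']-BO)-[.069,0,.0995];print('angle',np.degrees(np.arctan2(r[2],-r[0]))+3.2)
s=snap('scene','scene6.png');f=cv2.resize(s['frame'][80:190,200:310],(600,600),interpolation=cv2.INTER_CUBIC)
k=600/110
for th,c in((54,(255,255,0)),(60,(0,255,0)),(66,(255,0,255))):
    P=[proj(s,edge(th,y)) for y in(.1225,-.1225)]+[proj(s,BO+RB@[.069,-.1225,.0995])]
    cv2.polylines(f,[np.array([((u-200)*k,(v-80)*k) for u,v in P],np.int32)],False,c,1)
cv2.imwrite('pics/s6.png',f)
E
```

```text
14.3 [0.58117315 0.0177216  0.19793903] [1.51139674e+02 1.91379684e-02 8.16840047e+01] [ 0.02374381 -0.05956611  0.09146306  0.07041203  0.05142834 -0.04385404] [ 0.55797058 -4.20549897 -0.07746157] 0.012107772144540794
angle 61.39634704665499
```

View pics/s6.png

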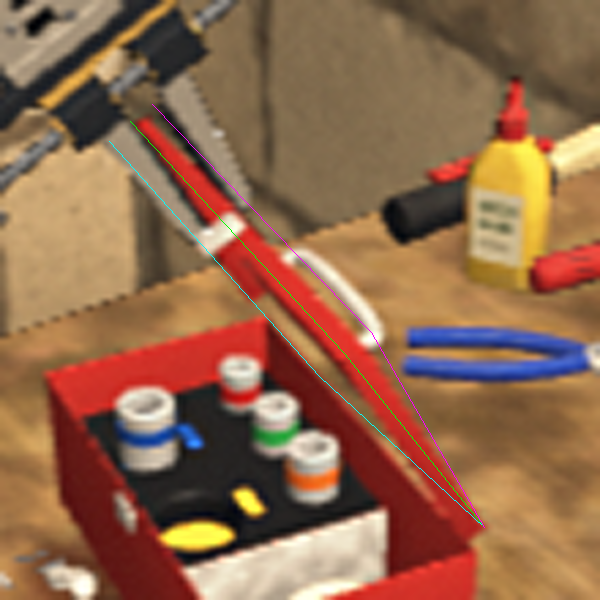

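The overlay shows the lid edge lying along the green 60° line, between the 54° and 66° lines. It is held by the fingers and still, with the blue-banded socket in its well at (147,430). I'm handing in.

```bash
python3 -c "
from rig import env
print(env.job_done())"
```

```text
the job is handed in; nothing more can be done
None
```

The blue-banded socket is back in its own well, fully home. The gripper is holding the lid open at about 61° by my measurement, and I've handed the job in; no verdict came back.

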